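# Slide a pendant blank along the jig rail into its corner pocket

## Task

With the fingertips only, push the loose, empty metal pendant tray up flat against the long rail of the setting jig, then slide it along the rail into the empty corner pocket (the one with the pale card on its floor) until it is fully home against the end stop. Keep the tray flat on the board all the way, never lifting or tipping it, then take the hand away; leave the finished pendant in the other pocket, the glue bottle and the loose stone where they are.

Things in the scene. Friction and masses are not known exactly. Their poses are not given: they have to be found in the camera images.
- jig: Setting jig, fixed on the bench, origin at bench height. Its y runs along the rail, its x points from the open side to the rail (away from the robot, give or take 0.28 rad). Plywood board 10 mm thick, x -90 to +65, y -180 to +180 mm, with dark wood bars 14 mm high on it (tops 24 mm above the bench): one long rail, and at each end an end stop and a lip that form a corner pocket.
- rail_mid (a point): Middle of the long rail's face, at its foot on the board: jig x +45, y 0, z 10 mm. The rail runs the whole length of the jig and is 15 mm thick.
- mouth_left (a point): Middle of the mouth of the pocket at the jig's +y end, at board height (jig x +23.5, y +136 mm). The pocket is 43 mm wide (rail face x +45 to lip face x +2; lip 12 mm thick) and runs 34 mm in to the end stop's face at y +170 mm. A 6 mm thick flared guide leads in from the lip, opening away from the rail; its tip is at about x -7 to -12, y +121 mm.
- mouth_right (a point): The same for the mirror-image pocket at the jig's -y end: x +23.5, y -136 mm; end stop's face at y -170 mm.
- blank: The part to slide: loose rectangular steel pendant tray, empty, lying on the jig board off the rail near the middle, open side up. 40 mm (its x) by 56 mm (its y) by 12 mm high, rim 3 mm thick around a recess 8 mm deep, about 110 g. Origin at the centre of its underside. It starts turned up to 0.4 rad either way relative to the jig; home, its 56 mm sides lie along the rail and its rear 22 mm sticks out of the pocket.
- card: Thin pale card (34 x 50 mm, 0.6 mm, fixed, no obstacle) on the floor of the empty pocket, at local y +142 or -142 mm of the jig. Origin at its centre at board height, axes parallel to the jig's: exactly where the tray's origin is when fully home against rail and end stop.
- done_blank: Finished pendant: the same steel tray filled with a green stone, loose, already home in the other pocket (jig local x +25, y -142 or +142 mm). Origin at the centre of its underside. Leave it alone.
- glue: Glue bottle, bystander, black, 38 mm diameter, 65 mm high, standing on the bench beyond the rail. Origin at the centre of its underside.
- stone: Loose round amber glass stone, bystander, 32 mm diameter, 10 mm high, on the bench beyond the rail. Origin at the centre of its underside.
Things that resemble listed ones, but are neither listed nor needed, are in the scene too. Leave any blue or orange look-alike of the blank alone.

How it is judged:
On the way, in this order (a step that is already met when the one before it is completed fails the run):
1. the tray lies flat against the rail, still short of home in the pocket (x of blank in the frame of card above -0.004 m and angle between the y axis of blank and the y axis of card, either way round below 0.1 rad and (y of blank in the frame of card below -0.015 m or y of blank in the frame of card above 0.015 m)), for 0.2 s.
2. the tray is home in the corner pocket (x of blank in the frame of card above -0.004 m and angle between the y axis of blank and the y axis of card, either way round below 0.07 rad and y of blank in the frame of card between -0.003 and 0.003 m), for 0.2 s.
At the end, for the whole second after the job is handed in: The tray lies flat and at rest on the board in the pocket that has the card: within 3 mm of the end stop, within 4 mm of the rail, parallel to it within 0.07 rad; the finished pendant is within 6 mm of where it was (all of step 2 and x of blank in the frame of card below 0.003 m and z of blank in the frame of jig below 0.0125 m and angle between blank's own z axis and vertical below 0.05 rad and linear speed of blank below 0.01 m/s and distance of done_blank from where it was at the start of the episode below 0.006 m); the robot touches nothing.
It fails at once if the tray is lifted more than 5 mm off the board (z of blank in the frame of jig above 0.015 m).
It fails at once if the tray is tipped more than 0.2 rad (angle between blank's own z axis and vertical above 0.2 rad).
It fails at once if the finished pendant is moved more than 6 mm (distance of done_blank from where it was at the start of the episode above 0.006 m).
It fails at once if the glue bottle is moved more than 15 mm or tipped (distance of glue from where it was at the start of the episode above 0.015 m or angle between glue's own z axis and vertical above 0.3 rad).
It fails at once if the loose stone is moved more than 15 mm (distance of stone from where it was at the start of the episode above 0.015 m).
It also fails if it takes over 48 s, if anything falls off the work surface, if the arm or the gripper's body presses on something with over 40 N, if the wrist force passes 120 N, or if a joint passes its speed limit or range.

## Robot

A 7-joint arm with a two-finger parallel gripper is mounted at the origin on the work surface. World frame = base frame: x ahead of the robot, y to its left, z up, the work surface at z = 0. Lengths are in m, angles in rad, forces in N, time in s.
With the tool pointing down it reaches from about 0.4 to 0.925 m from the base axis. Payload 4.1 kg.
Tool frame: the origin (TCP) lies midway between the tips of the shut fingers; the grasp point (between the pads) lies 19 mm behind it; z points along the fingers, y is the line along which they close (so a half turn about z gives the same grasp; the last joint's range is limited). The gripper opens to 85 mm and grips with 20 to 120 N. Pads are 22 mm wide; open, the fingers measure 114 mm over their backs; the gripper's body (76 mm by 85 mm) begins 54 mm behind the grasp point. The pads swing forward as they close: fully open they stand 13 mm farther back than shut.
Start: joints at [-1.426, 0.398, 0.045, 1.537, -0.019, 1.207, -0.051], TCP at [0.157, 0.631, 0.197] pointing down, gripper open.
Joint ranges: [-2.82, 2.82], [-0.49, 2.23], [-1.37, 1.46], [0, 2.46], [-1.36, 4.5], [0.23, 2], [-2.94, 2.94]. Speed limits (rad/s): [2.57, 2.57, 3.14, 3.14, 3.14, 3.14, 3.14].

## Interface

Orientations are given as [roll, pitch, yaw] about the fixed x, y, z axes, in that order (R = Rz(yaw) Ry(pitch) Rx(roll)).
In Python, from plant import manip gives the robot as it stands. The module is installed in compiled form; this text tells all that it offers. Calls block until the motion is done:
- manip.move_pose(position, orientation): joint-space move of the TCP to a pose.
- manip.move_straight(position, feed=0.15, ori=None, force_limit=None): straight line of the TCP; ori=None keeps the orientation; feed is the mean speed in m/s. With force_limit (N) it stops when the force on the tool has changed by that much, and returns True; else False.
- manip.move_joints(angles): joint-space move.
- manip.move_gripper(opening, newtons=None): opening from 0.0 (shut) to 1.0 (fully open); newtons is the grip in N (None keeps the last); returns when the fingers have stopped.
- manip.dwell(seconds).
- manip.solve_ik(position, orientation): joint angles nearest the present ones, or None.
- manip.state(): the state.
- manip.read_camera(name): name is "side" or "top"; returns a dict with "pixels" (384x512x3 uint8, blue, green, red), "range_z" (384x512 float32, m along the optical axis (not along the pixel's ray), 0 where there is no reading), "camera_matrix" (3x3 intrinsics, pixels), "xyz" and "attitude" of the camera in the world. Camera axes: x right, y down, z forward; pixel columns grow to the right and rows downward; lengths in m; the calibration is good to about 2 mm. A picture is of the moment at which its call begins.
A pose or a line that the arm cannot do raises manip.MotionError and nothing moves.
- manip.hand_in(): hands the job in; it is judged then, once.
Trained networks look in a picture, given as the dict that the camera call returned (one of the last four; its "shot" number tells which), for a name from the list of things; names that differ only in an ending like _2 or _b are one class to them, and where a whole thing is asked for, a point or a joint stands for the part that bears it (a point fixed in the world has none). Each returns a list of dicts, best first, with "confidence" (0 to 1); they miss things now and then, are a little off and sometimes report something else, mostly with a low value. They report only what shows in the picture. A call takes as long as a camera call. They do not tell look-alikes from the thing itself.
- manip.search_frame(label, picture): "location" ([column, row] as shares, 0 to 1, of the picture: columns of its width, rows of its height, amid what is visible of it).
- manip.mark_of(label, picture): "location" ([column, row] as shares, 0 to 1, of the picture: columns of its width, rows of its height: a listed point, or the origin of a listed thing).
The state is a dict: "time_s": time; "qpos": joint angles; "qd": joint speeds; "tau": joint torques, N m; "tcp_pos": TCP position; "orientation": TCP orientation; "contact_force": force on the tool from outside, world axes, zero at the start; "wrist_torque": the same for the moment, N m; "gripper_width": opening from 0.0 (shut) to 1.0 (fully open); "gripper_force": force on a finger pad.
Only numpy, scipy, OpenCV 4.12 (cv2) and the standard library are available. Lean on these libraries where they do the work, as an engineer would, in place of code of your own. Each camera call takes 0.05 s, during which the arm holds its last target. There are 200 camera calls.

## Working session

There is one attempt and no reset: what is moved stays moved. The work goes in short steps, each a Python script; the robot and the scene stay as the last script left them, time stands still between calls to the robot, and variables do not carry over. Pictures are saved under pics/ and viewed, at most 10 in all, crops included, and the job is handed in when it is done.

```bash
mkdir -p pics
cat > h.py <<'E'
import numpy as np, cv2
from plant import manip
from scipy.spatial.transform import Rotation as R
def Rc(p):
    a=np.array(p["attitude"],float)
    if a.shape==(3,3): return a
    return R.from_euler('xyz',a).as_matrix() if a.size==3 else R.from_quat(a).as_matrix()
def world_img(p):
    K=np.array(p["camera_matrix"]); z=p["range_z"]; v,u=np.indices(z.shape)
    P=np.stack([(u-K[0,2])/K[0,0]*z,(v-K[1,2])/K[1,1]*z,z],-1)
    return P@Rc(p).T+np.array(p["xyz"])
def on_plane(p,loc,h):
    K=np.array(p["camera_matrix"]); u,v=loc[0]*512,loc[1]*384
    d=Rc(p)@np.array([(u-K[0,2])/K[0,0],(v-K[1,2])/K[1,1],1]); c=np.array(p["xyz"])
    return c+d*(h-c[2])/d[2]
E
python3 - <<'E'
from h import *
for n in("top","side"):
    p=manip.read_camera(n); print(n,p["xyz"],p["attitude"],p["camera_matrix"])
    cv2.imwrite(f"pics/{n}0.png",p["pixels"]); np.savez(f"{n}0.npz",**{k:p[k] for k in("pixels","range_z","camera_matrix","xyz","attitude")})
    for l,h in(("rail_mid",.01),("mouth_left",.01),("mouth_right",.01),("blank",.01),("card",.01),("done_blank",.01),("jig",.0),("glue",0),("stone",0)):
        for d in manip.mark_of(l,p)[:3]:
            print(l,round(d["confidence"],2),np.round(np.array(d["location"])*[512,384],1),on_plane(p,d["location"],h).round(4))
s=manip.state();print(s["time_s"],s["orientation"])
E
```

```text
top [0.51697484 0.00440152 0.84395511] [-3.07842096e+00  2.28431091e-03 -1.56499889e+00] [[398.70348789   0.         254.14024585]
 [  0.         398.70348789 188.47520631]
 [  0.           0.           1.        ]]
rail_mid 0.81 [284.9 165.4] [ 0.6187 -0.0577  0.01  ]
mouth_left 0.92 [222.  185.9] [0.5748 0.074  0.01  ]
mouth_left 0.35 [286.3 187.5] [ 0.5721 -0.0608  0.01  ]
mouth_right 0.86 [348.7 169.7] [ 0.6104 -0.1919  0.01  ]
blank 0.93 [355.  286.4] [ 0.3685 -0.2026  0.01  ]
blank 0.88 [230.8 279.6] [0.3808 0.0537 0.01  ]
blank 0.83 [304.8 285.3] [ 0.3701 -0.0991  0.01  ]
card 0.6 [355.  164.8] [ 0.6208 -0.2052  0.01  ]
done_blank 0.72 [217.2 187.4] [0.5716 0.0841 0.01  ]
done_blank 0.29 [286.7 194.1] [ 0.5583 -0.0617  0.01  ]
jig 0.8 [287.6 191.4] [ 0.5646 -0.0643  0.    ]
jig 0.33 [285.8 167.7] [ 0.615  -0.0605  0.    ]
glue 0.87 [305.8 125.1] [ 0.707  -0.1033  0.    ]
stone 0.56 [251.3 132.7] [0.6899 0.0134 0.    ]
side [0.22109769 0.5491453  0.62760995] [-2.3152349  -0.00564698 -2.58447314] [[424.18233471   0.         253.23872504]
 [  0.         424.18233471 199.35149665]
 [  0.           0.           1.        ]]
rail_mid 0.74 [275.7 155. ] [ 0.6105 -0.1856  0.01  ]
rail_mid 0.68 [245.1 182.7] [ 0.6172 -0.0588  0.01  ]
rail_mid 0.61 [272.7 198.1] [ 0.5392 -0.0475  0.01  ]
mouth_left 0.94 [226.3 226.6] [0.5756 0.0757 0.01  ]
mouth_right 0.77 [278.9 153.8] [ 0.6064 -0.194   0.01  ]
blank 0.93 [359.3 214.7] [ 0.362  -0.0993  0.01  ]
blank 0.75 [376.1 189. ] [ 0.3606 -0.1956  0.01  ]
blank 0.73 [272.2 197.5] [ 0.5412 -0.0486  0.01  ]
card 0.74 [278.7 152.4] [ 0.6096 -0.1986  0.01  ]
card 0.73 [260.5 195. ] [ 0.5666 -0.042   0.01  ]
done_blank 0.61 [225.1 225.4] [0.5796 0.0743 0.01  ]
jig 0.69 [263. 196.] [ 0.5659 -0.0517  0.    ]
glue 0.53 [223.8 164.4] [ 0.7034 -0.0983  0.    ]
stone 0.43 [198.2 193. ] [0.6925 0.0166 0.    ]
1.0 [3.14137318e+00 2.68464846e-05 2.89783057e+00]
```

```bash
python3 -c "
import cv2
i=cv2.imread('pics/top0.png'); cv2.imwrite('pics/top0c.png',cv2.resize(i[100:310,180:400],None,fx=2.8,fy=2.8,interpolation=cv2.INTER_CUBIC))
i=cv2.imread('pics/side0.png'); cv2.imwrite('pics/side0c.png',cv2.resize(i[110:270,170:400],None,fx=3.2,fy=3.2,interpolation=cv2.INTER_CUBIC))"
```

```text
(no output)
```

View pics/top0c.png

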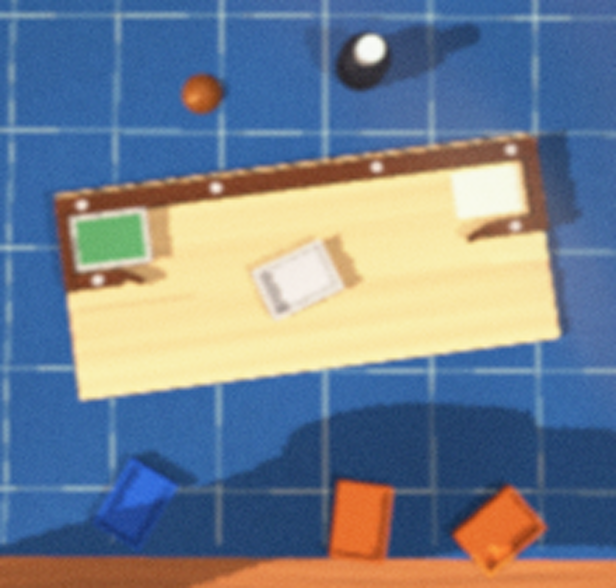

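View pics/side0c.png

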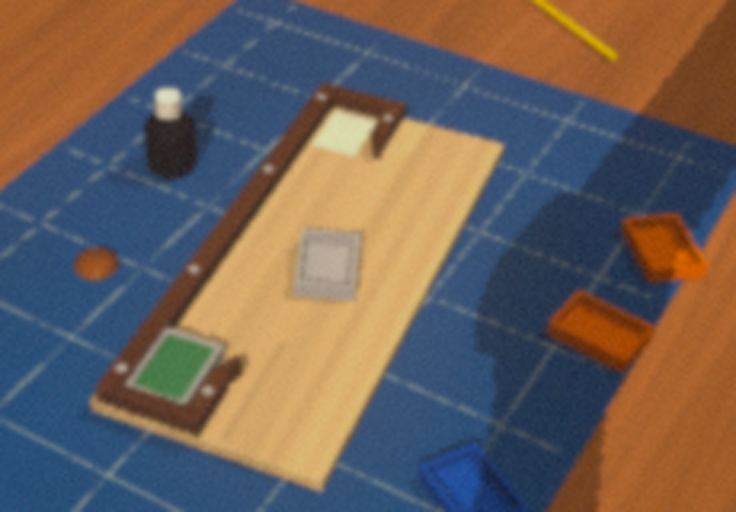

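The wanted part is the grey empty tray at full-image pixel (286,199). These could be taken for it:
- the blue tray at (228,279)
- the orange trays at (308,286) and (357,288)
- the green-filled finished pendant at (219,186)

The card is in the right (-y) pocket at (354,168). Next I'll fit the jig and tray poses from the saved pictures.

```bash
cat > fit.py <<'E'
from h import *
J0=np.array([.5755,-.0620]); yaw0=.1327
def jig_fit(p):
    W=world_img(p); px=p["pixels"].astype(int)
    r=W[...,:2]-J0; c,s=np.cos(yaw0),np.sin(yaw0)
    X=r@[c,s]; Y=r@[-s,c]
    m=(W[...,2]>.017)&(W[...,2]<.032)&(abs(Y)<.11)&(X>.025)&(X<.08)&(px[...,2]<170)
    return X,Y,m,W
def tray_fit(p,ctr,rad=.05,dump=None):
    # pale/grey, unsaturated pixels near ctr, back-projected to the rim plane
    K=np.array(p["camera_matrix"]); hsv=cv2.cvtColor(p["pixels"],cv2.COLOR_BGR2HSV)
    v,u=np.indices(hsv.shape[:2]); d=np.stack([(u-K[0,2])/K[0,0],(v-K[1,2])/K[1,1],np.ones(u.shape)],-1)@Rc(p).T
    c=np.array(p["xyz"]); P=c+d*((.022-c[2])/d[...,2])[...,None]
    m=(hsv[...,1]<60)&(hsv[...,2]>90)&(np.hypot(P[...,0]-ctr[0],P[...,1]-ctr[1])<rad)
    m=cv2.morphologyEx(m.astype(np.uint8),cv2.MORPH_OPEN,np.ones((2,2)))
    n,L,S,_=cv2.connectedComponentsWithStats(m); k=1+np.argmax(S[1:,4])
    (x,y),(w,h),a=cv2.minAreaRect((P[L==k][:,:2]*1000).astype(np.float32))
    a=np.deg2rad(a)
    if w>h: w,h=h,w; a+=np.pi/2     # a: direction of the short side (tray x)
    a=(a+np.pi/2)%np.pi-np.pi/2
    return np.array([x,y])/1000,a,(w,h),S[k,4]
E
python3 - <<'E'
from fit import *
for n in("top","side"):
    p=dict(np.load(n+"0.npz")); X,Y,m,W=jig_fit(p)
    # rail: centre line per Y bin
    b=np.arange(-.1,.11,.02); c=[(np.median(Y[q]),np.percentile(X[q],3),np.percentile(X[q],97),np.median(W[...,2][q])) for l in b[:-1] if (q:=m&(Y>=l)&(Y<l+.02)).sum()>5]
    print(n,np.round(c,4)[[0,2,4,6,8]] if len(c)>8 else c)
    print(tray_fit(p,(.556,-.061)))
E
```

```text
top [[-0.0896  0.0401  0.0532  0.0231]
 [-0.0495  0.0397  0.0532  0.023 ]
 [-0.0104  0.0398  0.0533  0.0231]
 [ 0.0302  0.0395  0.0534  0.0232]
 [ 0.0709  0.0396  0.0529  0.0228]]
(array([ 0.54413824, -0.06051558]), np.float64(0.46780455207573013), (40.479461669921875, 56.429298400878906), np.int32(546))
side [[-0.0903  0.0389  0.0528  0.0249]
 [-0.0499  0.0386  0.0531  0.0251]
 [-0.0102  0.0388  0.0532  0.0251]
 [ 0.0293  0.0386  0.0534  0.0253]
 [ 0.0708  0.0382  0.0532  0.0247]]
(array([ 0.5410683 , -0.05098783]), np.float64(0.44182268590188967), (36.86754608154297, 63.65998458862305), np.int32(342))
```

The jig's yaw is 0.133 and its origin is about (0.5695,-0.0625). The rail depth fit and the midpoint of the two mouths agree. The tray fits at 40.5 x 56.4 mm, at jig (-25,+5) mm, turned 0.335 rad. I'll push it with two parted fingers against its long side, so it squares itself up.

```bash
cat >> fit.py <<'E'
O=np.array([.5695,-.0625]); YAW=.1327
def w(x,y,z): # jig mm -> world
    c,s=np.cos(YAW),np.sin(YAW); return [O[0]+(x*c-y*s)/1000,O[1]+(x*s+y*c)/1000,z]
def tojig(p):
    c,s=np.cos(YAW),np.sin(YAW); d=(np.array(p[:2])-O)*1000; return np.array([d@[c,s],d@[-s,c]])
def ori(extra=0):
    return [np.pi,0,(YAW+np.pi+extra+np.pi)%(2*np.pi)-np.pi]
def look(name,ctr,tag="top"):
    p=manip.read_camera(tag); cv2.imwrite(f"pics/{name}.png",cv2.resize(p["pixels"][100:310,180:400],None,fx=2.8,fy=2.8,interpolation=cv2.INTER_CUBIC))
    try:
        c,a,sz,n=tray_fit(p,ctr); print("tray jig",tojig(c).round(1),"ang",round(a-YAW,3),np.round(sz,1),n)
    except Exception as e: print("fit failed",e)
E
python3 - <<'E'
from fit import *
manip.move_gripper(0.4,20)
manip.move_pose(w(-76,7,.09),ori())
print(manip.state()["qpos"])
manip.move_straight(w(-76,7,.035),.1)
hit=manip.move_straight(w(-76,7,-.002),.03,force_limit=3)
s=manip.state(); z=s["tcp_pos"][2]; print(hit,s["tcp_pos"],s["contact_force"],s["gripper_width"],s["time_s"])
look("a",(.544,-.06))
E
```

```text
[-0.64386055  0.33880142  0.82778897  2.02679839 -0.31666843  0.9055606
  2.05928192]
False [ 0.49340648 -0.06562171 -0.00184397] [-0.8880576  -0.30158956 -0.35883091] 0.4015712102263575 6.3833
tray jig [-25.1   4.7] ang 0.336 [41.4 55.5] 399
```

Run:
```python
from fit import *
hit=manip.move_straight(w(-76,7,-.012),.02,force_limit=3)
s=manip.state(); print(hit,s["tcp_pos"],s["contact_force"],s["time_s"])
look("b",(.544,-.06))
look("bs",(.544,-.06),"side")
p=manip.read_camera("side"); cv2.imwrite("pics/bs.png",cv2.resize(p["pixels"][110:270,190:370],None,fx=3.6,fy=3.6,interpolation=cv2.INTER_CUBIC))
```

```text
False [ 0.49321013 -0.06571104 -0.0120551 ] [ 0.51636339  0.10380901 -0.07519459] 7.0833
tray jig [-24.6   4.5] ang 0.336 [40.5 56.5] 395
tray jig [-26.9  15.4] ang 0.331 [37.1 64.5] 348
```

View pics/bs.png

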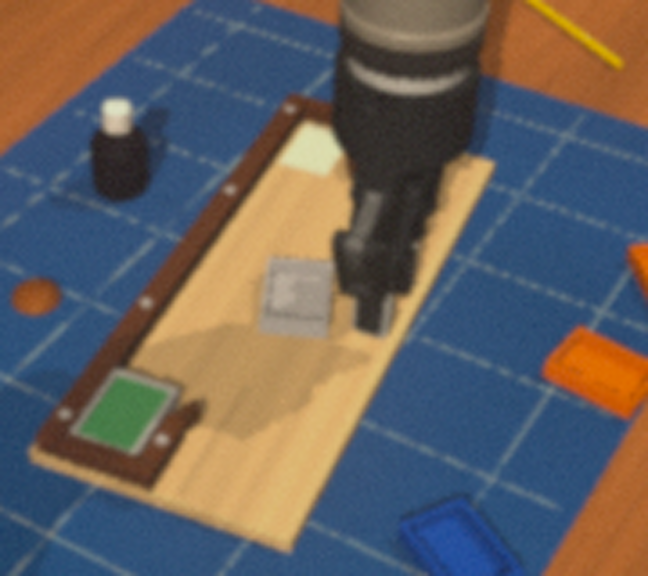

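The near fingertip at crop (372,328) hangs close to the board beside the tray, but there's no contact yet. I'll read the tip height from the depth image.

Run:
```python
from fit import *
p=manip.read_camera("side"); W=world_img(p); px=p["pixels"].astype(int)
J=np.stack([tojig(q) for q in W.reshape(-1,3)]).reshape(384,512,2)
dark=px.sum(-1)<200
m=dark&(abs(J[...,0]+70)<35)&(abs(J[...,1]-7)<60)&(W[...,2]<.08)&(W[...,2]>.0)
for z in range(0,80,5):
    q=m&(W[...,2]>=z/1e3)&(W[...,2]<(z+5)/1e3)
    if q.sum()>3: print(z,q.sum(),np.percentile(J[q],[5,95],axis=0).round(0).tolist())
for v in range(185,210,2): print(v,[(int(px[v,u].sum()),int(W[v,u,2]*1e3)) for u in (286,290,294,298)])
s=manip.state(); print(tojig(s["tcp_pos"]),s["orientation"],s["gripper_width"])
```

```text
30 5 [[-85.0, -10.0], [-80.0, -8.0]]
35 15 [[-84.0, -11.0], [-74.0, 39.0]]
40 9 [[-84.0, -11.0], [-73.0, 41.0]]
45 19 [[-86.0, -11.0], [-72.0, 39.0]]
50 19 [[-84.0, -9.0], [-72.0, 39.0]]
55 6 [[-86.0, -10.0], [-74.0, 38.0]]
65 4 [[-90.0, -12.0], [-76.0, 33.0]]
70 17 [[-89.0, -11.0], [-79.0, 56.0]]
75 30 [[-89.0, -12.0], [-69.0, 58.0]]
185 [(133, 97), (151, 103), (133, 107), (136, 82)]
187 [(138, 90), (145, 96), (137, 100), (139, 78)]
189 [(162, 83), (168, 81), (125, 93), (136, 71)]
191 [(214, 74), (155, 78), (133, 85), (214, 68)]
193 [(413, 10), (162, 55), (134, 78), (353, 57)]
195 [(424, 10), (169, 51), (148, 52), (354, 52)]
197 [(417, 10), (159, 45), (163, 48), (338, 46)]
199 [(411, 10), (162, 40), (155, 45), (334, 39)]
201 [(418, 11), (263, 34), (179, 38), (414, 32)]
203 [(477, 11), (488, 12), (390, 27), (500, 12)]
205 [(495, 11), (513, 11), (500, 9), (517, 11)]
207 [(458, 9), (476, 12), (508, 14), (493, 10)]
209 [(451, 12), (441, 11), (505, 11), (393, 9)]
[-75.89098411   6.97967116] [-3.14156636e+00  2.32424964e-04 -3.00886462e+00] 0.40191916307368
```

Run:
```python
from fit import *
hit=manip.move_straight(w(-76,7,-.045),.02,force_limit=3)
s=manip.state(); print(hit,s["tcp_pos"],s["contact_force"],s["time_s"])
p=manip.read_camera("side"); cv2.imwrite("pics/c.png",cv2.resize(p["pixels"][110:270,190:370],None,fx=3.6,fy=3.6,interpolation=cv2.INTER_CUBIC))
```

```text
True [ 0.49321921 -0.06557228 -0.02554138] [-1.05019618  0.87517994  5.70581879] 8.125
```

View pics/c.png

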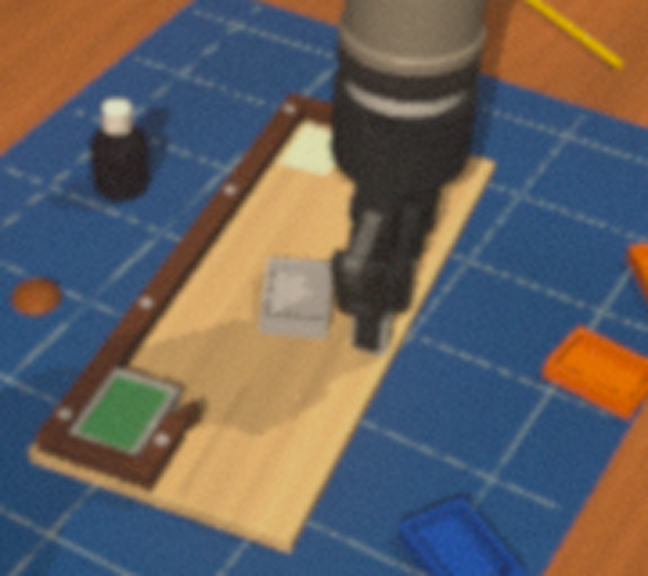

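Contact: the tips touch the board with the TCP reading z = -0.0255, and the near fingertip at crop (370,348) stands clear of the tray corner at (328,338). I'll push 4 mm above the board.

Run:
```python
from fit import *
Z=-.0215
manip.move_straight(w(-76,7,Z),.05)
hit=manip.move_straight(w(-35,7,Z),.04,force_limit=8)
s=manip.state(); print(hit,tojig(s["tcp_pos"]),s["contact_force"],s["time_s"])
look("d",w(0,5,0)[:2])
```

```text
False [-34.96189529   6.8760097 ] [-0.45366546  0.21493045 -0.61841942] 9.6
tray jig [-30.5  26.9] ang 0.336 [12.9 24.9] 57
```

View pics/d.png

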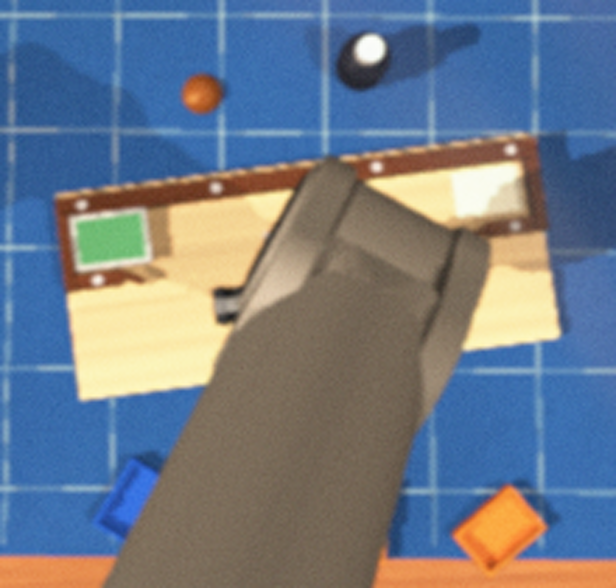

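From above the arm hides the tray; only a knuckle shows at crop (230,305). The side view should show it.

Run:
```python
from fit import *
p=manip.read_camera("side"); cv2.imwrite("pics/e.png",cv2.resize(p["pixels"][110:270,190:370],None,fx=3.6,fy=3.6,interpolation=cv2.INTER_CUBIC))
```

```text
(no output)
```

View pics/e.png

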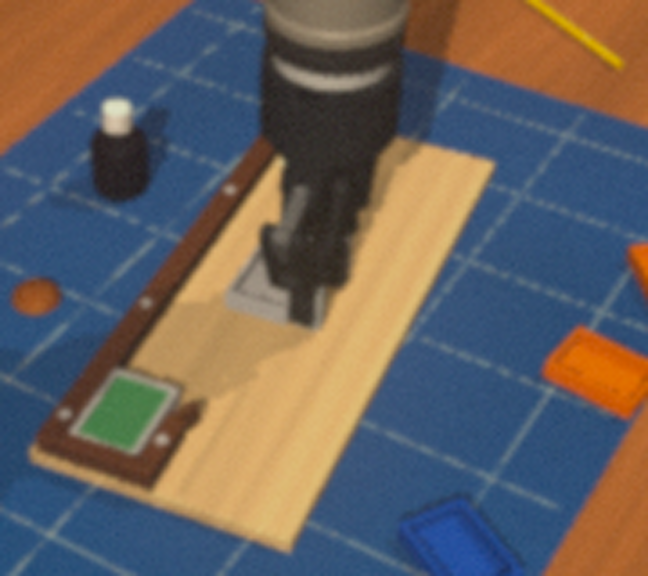

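The tray now looks parallel to the rail, with the finger at crop (305,318) over its near end. I'll check with depth whether the finger is in the recess or outside it.

Run:
```python
from fit import *
p=manip.read_camera("side"); W=world_img(p)
f=lambda x,y,h: tojig(on_plane(p,[(190+x/3.6)/512,(110+y/3.6)/384],h)).round(1)
print("corner R floor",f(322,328,.01),"corner L floor",f(228,305,.01),"L top",f(230,292,.022),"R top",f(326,312,.022))
print("tip pixel at z10,14,18",f(303,322,.010),f(303,322,.014),f(303,322,.018))
px=p["pixels"].astype(int)
for v in range(182,206,2): print(v,[(int(px[v,u].sum()),*tojig(W[v,u]).astype(int).tolist(),int(W[v,u,2]*1e3)) for u in (266,270,274,278,281)])
```

```text
corner R floor [-44.8  21.7] corner L floor [14.4 26.4] L top [12.7 27.5] R top [-46.1  20. ]
tip pixel at z10,14,18 [-32.5  21.5] [-34.   25.6] [-35.5  29.7]
182 [(144, -30, 68, 94), (163, -38, 67, 96), (133, -46, 66, 98), (140, -44, 36, 74), (139, -47, 27, 69)]
184 [(139, -29, 64, 86), (143, -38, 66, 91), (128, -47, 68, 95), (140, -45, 39, 71), (115, -264, 652, 627)]
186 [(145, -27, 59, 76), (144, -37, 63, 82), (129, -47, 66, 88), (149, -45, 38, 65), (148, -48, 27, 58)]
188 [(167, -27, 58, 70), (184, -34, 55, 70), (141, -45, 62, 79), (156, -45, 38, 60), (125, -35, -10, 17)]
190 [(390, -6, 5, 14), (212, -33, 52, 62), (150, -45, 59, 72), (266, -43, 31, 48), (248, -35, -11, 11)]
192 [(439, -9, 12, 15), (278, -29, 39, 44), (149, -36, 36, 45), (354, -44, 32, 44), (285, -37, -5, 11)]
194 [(411, -15, 28, 24), (274, -28, 38, 38), (155, -37, 38, 41), (375, -43, 29, 36), (337, -39, 0, 10)]
196 [(457, -16, 28, 19), (261, -29, 38, 33), (159, -38, 38, 36), (373, -44, 30, 32), (398, -41, 4, 9)]
198 [(459, -16, 29, 14), (276, -29, 38, 26), (160, -38, 38, 30), (371, -44, 32, 27), (473, -44, 12, 11)]
200 [(436, -17, 32, 11), (402, -24, 26, 9), (285, -37, 36, 23), (397, -44, 31, 21), (504, -46, 17, 10)]
202 [(424, -20, 37, 11), (425, -27, 32, 9), (412, -35, 30, 11), (494, -42, 24, 9), (502, -49, 25, 12)]
204 [(423, -21, 41, 9), (418, -29, 38, 10), (441, -38, 38, 13), (504, -46, 35, 13), (502, -52, 31, 12)]
```

The bright strip right of the finger is the finger's own lit face (x -44, y 30). The tray's near end runs from about x=-27 to +13 at y≈27, square in front of the fingers as planned. I'll carry on to the rail.

Run:
```python
from fit import *
Z=-.0215
hit=manip.move_straight(w(2,7,Z),.03,force_limit=6)
s=manip.state(); x=tojig(s["tcp_pos"])[0]; print(hit,x,s["contact_force"],s["time_s"])
manip.dwell(.4)
manip.move_straight(w(x-12,7,Z),.06)
manip.move_straight(w(x-12,7,.08),.15)
manip.move_gripper(0.0)
for e in(np.pi/2,-np.pi/2): 
    q=manip.solve_ik(w(15,75,.08),ori(e)); print(e,q)
q0=np.array(manip.state()["qpos"])
manip.move_straight(w(-60,130,.10),.25)
look("f",w(25,0,0)[:2]); print(manip.state()["time_s"])
```

```text
True -5.776509599604709 [-0.04656124  0.14837499  0.22633465] 10.7
1.5707963267948966 [ 0.49054801  0.47195056 -0.75771759  1.82696294  0.38191297  0.99423793
  2.8490602 ]
-1.5707963267948966 [-0.89131571  0.67582732  1.12969424  1.86224489 -0.70075976  1.07015968
  0.6527179 ]
tray jig [23.  -2.6] ang 0.006 [40.7 56.6] 538
13.4083
```

View pics/f.png

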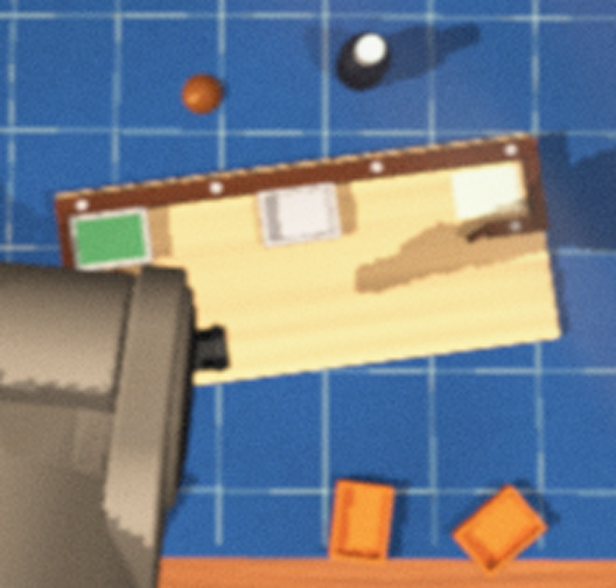

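The tray lies flat against the rail, at crop (300,212) and jig (23,-3), with an angle of 0.006. Next I'll push its +y end with the shut fingers turned 90° for a wide, flat contact.

Run:
```python
from fit import *
o=ori(-np.pi/2)
print(manip.solve_ik(w(22,-103,0.0),o))
manip.move_pose(w(20,62,.08),o)
manip.move_straight(w(20,62,.045),.15)
hit=manip.move_straight(w(20,62,-.035),.03,force_limit=3)
s=manip.state(); z=s["tcp_pos"][2]; print(hit,s["tcp_pos"],s["gripper_width"],s["contact_force"],s["time_s"])
if hit:
    Z=z+.0045
    manip.move_straight(w(20,62,Z),.05)
    h=manip.move_straight(w(20.5,20,Z),.05,force_limit=8)
    s=manip.state(); print(h,tojig(s["tcp_pos"]),s["tcp_pos"][2],s["contact_force"],s["time_s"])
    open("Z","w").write(str(Z))
p=manip.read_camera("side"); cv2.imwrite("pics/g.png",cv2.resize(p["pixels"][110:270,190:370],None,fx=3.6,fy=3.6,interpolation=cv2.INTER_CUBIC))
```

```text
[-0.47841673  0.83670238  1.00585622  1.78489476 -0.83289582  1.01132884
  0.99568825]
True [ 0.5810861   0.00161445 -0.02464515] -0.00321863837074977 [-0.49631554  0.64415712  4.74342862] 16.8833
False [20.64728379 20.16779673] -0.02015212775860658 [ 0.25349713  0.54577337 -0.0570994 ] 18.1333
```

View pics/g.png

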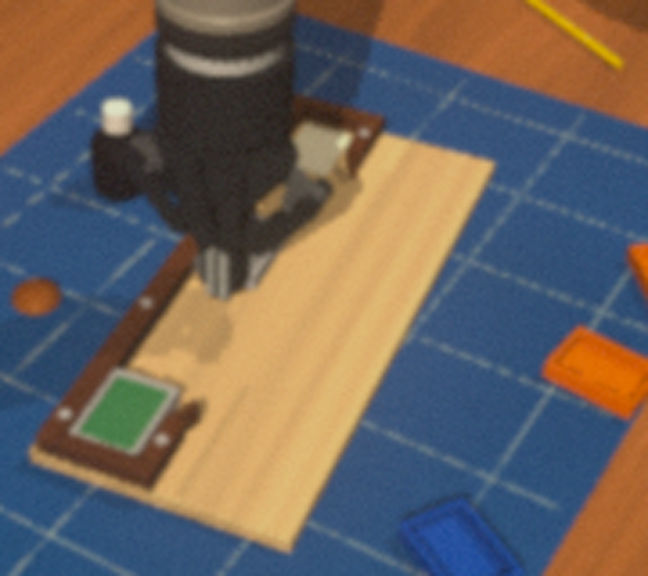

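The shut fingertips at crop (220,295) are low and inside the rail, the knuckles are well clear of the glue bottle, and the friction force suggests the tray is moving. I'll keep pushing to the end stop with a force stop.

Run:
```python
from fit import *
Z=float(open("Z").read())
h=manip.move_straight(w(21.5,-85,Z),.05,force_limit=8)
s=manip.state(); print(h,tojig(s["tcp_pos"]),s["contact_force"],s["time_s"])
if not h:
    h=manip.move_straight(w(22,-112,Z),.02,force_limit=6)
    s=manip.state(); print(h,tojig(s["tcp_pos"]),s["contact_force"],s["time_s"])
p=manip.read_camera("side"); cv2.imwrite("pics/i.png",cv2.resize(p["pixels"][110:270,190:370],None,fx=3.6,fy=3.6,interpolation=cv2.INTER_CUBIC))
```

```text
True [ 20.3888999  -83.19018659] [ 0.00245028  0.64306082 -0.18353318] 20.2833
```

Run:
```python
from fit import *
Z=float(open("Z").read())
manip.move_straight(w(20,-72,Z),.06)
manip.move_straight(w(20,-60,.06),.15)
manip.move_straight(w(-40,60,.09),.25)
look("j",w(25,-122,0)[:2]); print(manip.state()["time_s"])
```

```text
tray jig [  23.4 -129.9] ang 0.006 [40.6 66.2] 594
22.075
```

View pics/j.png

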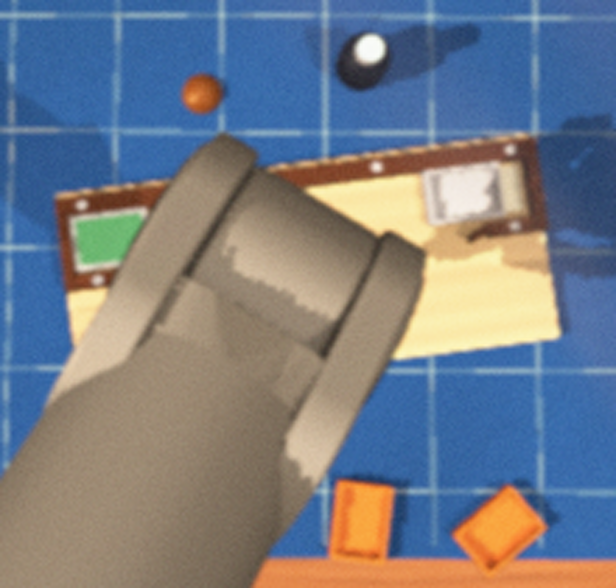

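The tray is straight and already in the pocket mouth at crop (462,195), with about 17 mm left to go; the stop was only a brief catch. I'll push on with a higher limit.

Run:
```python
from fit import *
Z=float(open("Z").read()); o=ori(-np.pi/2)
manip.move_straight(w(20,-65,.06),.25)
manip.move_straight(w(20,-65,Z),.08)
h=manip.move_straight(w(21,-112,Z),.03,force_limit=14)
s=manip.state(); print(h,tojig(s["tcp_pos"]),s["contact_force"],s["time_s"])
manip.dwell(.3); s=manip.state(); print(tojig(s["tcp_pos"]),s["contact_force"])
manip.move_straight(w(20,-85,Z),.06)
manip.move_straight(w(20,-70,.06),.15)
manip.move_straight(w(-40,60,.09),.25)
look("k",w(25,-142,0)[:2]); print(manip.state()["time_s"])
```

```text
True [  20.15340859 -102.74979354] [ 0.77613409 -0.08912766  0.12793239] 25.1833
[  19.52275587 -101.01752139] [0.51973071 0.25380829 0.08297614]
tray jig [  24.  -145.4] ang 0.001 [41.2 58.4] 552
27.3667
```

View pics/k.png

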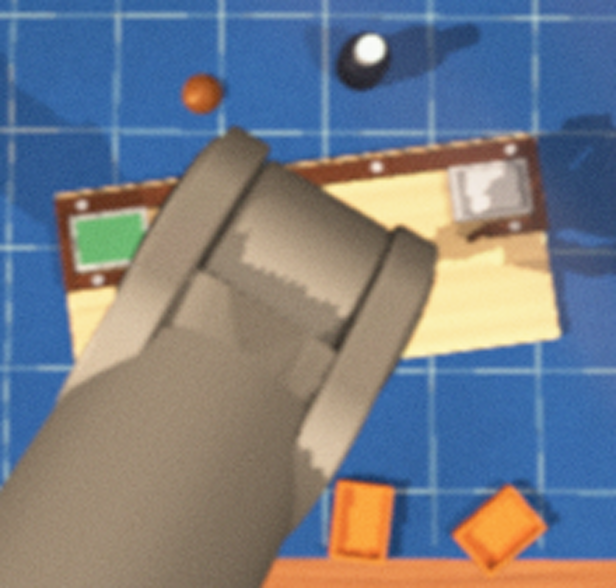

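The tray fills the pocket with no card showing, at crop (490,190). I'll give it one firmer confirming push, then compare where it stops.

Run:
```python
from fit import *
Z=float(open("Z").read())
manip.move_straight(w(21,-80,.06),.25)
manip.move_straight(w(21,-80,Z),.08)
h=manip.move_straight(w(21.5,-115,Z),.03,force_limit=20)
s=manip.state(); print(h,tojig(s["tcp_pos"]),s["contact_force"],s["time_s"])
manip.dwell(.3)
manip.move_straight(w(20,-85,Z),.06)
manip.move_straight(w(20,-70,.06),.15)
manip.move_straight(w(-40,60,.09),.25)
p=manip.read_camera("top"); look("l",w(25,-142,0)[:2]); print(manip.state()["time_s"])
# gap profile along pocket centre line at rim height, towards the end stop
K=np.array(p["camera_matrix"])
for y in range(-106,-186,-4):
    c=Rc(p).T@(np.array(w(23,y,.022))-p["xyz"]); u=K[:2,:2]@c[:2]/c[2]+K[:2,2]
    print(y,cv2.getRectSubPix(p["pixels"],(1,1),tuple(map(float,u))).ravel().tolist(),end=' ')
```

```text
True [  20.87903178 -102.15950072] [-0.8484001   0.99323358  0.31082975] 30.2083
tray jig [  23.9 -145.8] ang -0.016 [41.5 59. ] 558
32.4583
-106 [171, 233, 249] -110 [152, 214, 242] -114 [166, 197, 226] -118 [201, 214, 227] -122 [176, 188, 201] -126 [186, 198, 211] -130 [217, 227, 237] -134 [226, 233, 241] -138 [224, 232, 241] -142 [204, 217, 229] -146 [169, 178, 192] -150 [162, 173, 187] -154 [167, 175, 189] -158 [165, 173, 188] -162 [156, 164, 179] -166 [123, 128, 141] -170 [120, 127, 143] -174 [85, 94, 122] -178 [60, 67, 99] -182 [82, 69, 81]
```

The firmer push stopped at the same place, the grey runs right up to the dark end stop with no pale sliver, and the hand is clear. I'll hand it in.

```bash
python3 -c "
from plant import manip
print(manip.hand_in())"
```

```text
the job is handed in; nothing more can be done
None
```

I pushed the tray flat against the rail and slid it along into the card pocket. It ended hard against the end stop, with the hand clear, and I handed the job in at about 32 s; no verdict came back.

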